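# Fetch a toolholder with the hook puller and seat it in the bench spindle

### The job

Hook the hand-held hook puller into the pull ring of the tray inside the low grey garage, draw the tray out to its stop with it, then lay the puller down on the bench clear of the tray. Lift the toolholder upright out of the tray's cup and seat it taper down in the bench spindle, fully home with its two flange slots over the two drive dogs. Then swing the retaining arm over the flange as far as it goes; leave the tray out and do not disturb the other things on the bench.

Things in the scene. Friction and masses are not known exactly. Their poses are not given: they have to be found in the camera images.
- garage: Fixed grey sheet-metal garage, 190 deep x 122 wide x 136 mm tall, open at the front only. Origin: middle of the open mouth, on the bench; its +x points into the garage (the tray comes out along -x), z up. The roof covers everything from the mouth inwards, its underside at 130 mm.
- tray (a joint): Slide of the tray in the garage: 0 pushed in, 0.17 m drawn out to its stop (about 2 N to move, stays where it is left). The tray is 110 x 90 mm with a 34 mm high rim and carries one black upright cup (41 mm outside, rim 62 mm above the bench, centre 63 mm behind the pull ring's centre); drawn out, the cup stands 70 mm in front of the mouth.
- tray_ring (a point): Centre of the opening of the tray's pull ring, a flat horizontal loop of 6 mm steel wire on the tray's front, 36 mm above the bench; the opening is 26 mm (along the pull) x 30 mm (across). With the tray in, it lies 37 mm inside the mouth, under the roof. Axes as the garage's. The bench begins at about x = 430 mm; left of the drawn-out tray (y about -140 mm) it is free.
- hook_grip (a point): Centre of the wooden handle (100 long x 22 wide x 38 mm tall, flat underside) of the hook puller, 120 g, half-way up: 19 mm above the bench as it lies. Its +x points along the tool to the hook, z up. An 8 mm steel shank runs forward from the handle's end 11 mm above this point and turns straight down at 125 mm.
- hook_tip (a point): The puller's down-turned end: 8 mm round, point 4 mm above its very end, 125 mm ahead of the handle's centre and 15 mm below it. About 24 mm of it stands free below the shank.
- holder: Steel toolholder, 280 g, standing taper down in the tray's cup. Origin: on its axis in the plane of the flange's underside, z up along the axis. Below: taper, 26 mm across at the flange and 14 mm across 41 mm lower, then a 9 mm stud to 47 mm below. Flange 52 mm across, 10 mm thick, with two opposite through slots 11 mm wide, 10 mm deep radially, at its own +x and -x. Above it a round nut 30 mm across, 44 mm tall (top 54 mm above the origin). Stands at any turn about its axis.
- holder_grip (a point): Centre of the toolholder's round nut, on the axis 32 mm above the flange's underside: the place to grasp. Axes as the holder's.
- spindle: Fixed bench spindle pointing up. Origin: on its axis, on the bench; two fixed drive dogs (8 mm wide, 7 mm high) stand on the nose's face at its own +x and -x, 18 to 27 mm from the axis. Base plate 134 x 92 x 12 mm. A fixed steel riser shelf, 380 mm high, stands between garage and spindle from x = 525 mm on, y -42 to +199 mm: carry things round in front of it.
- spindle_seat (a point): Centre of the taper bore's mouth in the plane of the nose's face, 62 mm above the bench. The bore is 28 mm across here and narrows downwards at the holder's own taper; seated, the holder's origin lies here and its flange lies on the face. Axes as the spindle's.
- latch (a joint): Retaining arm, pivoting about an upright axis beside the nose: 0 fully open (swung away), 1.5 rad at its stop, closed over the flange's rim on the spindle's +y side, pointing along the spindle's +x. It turns clockwise seen from above as it closes, stays where it is left and turns under about 1 N at its pin. It passes 2.5 mm over a seated flange (74 to 82 mm above the bench) and strikes one that is not home. It starts between 0 and 0.2.
- latch_pin (a point): Upright black pin at the retaining arm's end, 10 mm across, 82 to 104 mm above the bench, this point 92 mm up; 80 mm from the pivot axis. Closed, it stands 22 mm along the spindle's +x and 23.5 mm along its +y from the spindle axis.
- latch_pivot (a point): Point on the arm's upright pivot axis at the same height: -58 mm along the spindle's x, +23.5 mm along its y from the spindle axis.
- oil_bottle: Bystander: dark bottle with a screw cap, 42 mm across, 69 mm tall; origin under its centre.
- insert: Bystander: grey steel mould insert block standing on the bench beside the spindle, 44 x 30 x 47 mm; origin under its centre.
- paste_jar: Bystander: small white jar, 47 mm across, 37 mm tall; origin under its centre.
- carton: Bystander: yellow carton, 90 x 35 x 62 mm; origin under its centre.
- screwdriver: Bystander: red-handled screwdriver lying down, 173 mm long; origin under its centre.
- loupe: Bystander: black eye loupe, 42 mm across, 21 mm tall; origin under its centre.

How it is judged:
On the way, in this order (a step that is already met when the one before it is completed fails the run):
1. the tray is being drawn out with the hook puller's tip in its ring (value of joint tray above 0.03 m and distance between hook_tip and tray_ring below 0.03 m), for 0.2 s.
2. the tray is out to its stop (value of joint tray above 0.155 m), for 0.1 s.
3. the toolholder is seated in the spindle, slots over the dogs (z of holder in the frame of spindle_seat between -0.003 and 0.003 m and horizontal distance between holder and spindle_seat below 0.003 m and angle between the x axis of holder and the x axis of spindle, either way round below 0.2 rad and angle between holder's own z axis and vertical below 0.06 rad), for 0.2 s.
4. the retaining arm is swung over the flange to its stop (value of joint latch above 1.42 rad), for 0.1 s.
At the end, for the whole second after the job is handed in: Toolholder upright and at rest in the spindle, within 3 mm of the face and the axis, slots within 0.2 rad of the dogs; retaining arm above 1.42 rad; tray out past 0.145 m; puller lying on the bench (handle centre below 27 mm), its tip over 50 mm from the ring (all of step 3 and linear speed of holder below 0.02 m/s and value of joint latch above 1.42 rad and value of joint tray above 0.145 m and height (world z) of hook_grip between 0.005 and 0.027 m and horizontal distance between hook_tip and tray_ring above 0.05 m); the robot touches nothing.
It fails at once if a bystander is moved by more than 30 mm (distance of any of oil_bottle, insert, paste_jar, carton, screwdriver, loupe from where it was at the start of the episode above 0.03 m).
It fails at once if the toolholder is not kept upright (angle between holder's own z axis and vertical above 0.8 rad).
It also fails if it takes over 72 s, if anything falls off the work surface, if the arm or the gripper's body presses on something with over 40 N, if the wrist force passes 120 N, or if a joint passes its speed limit or range.

### The arm

A 7-joint arm with a two-finger parallel gripper is mounted at the origin on a cart in front of the work surface, level with it; the furniture and walls round the work are solid. World frame = base frame: x ahead of the robot, y to its left, z up, the work surface at z = 0. Lengths are in m, angles in rad, forces in N, time in s.
With the tool pointing down it reaches from about 0.35 to 0.9 m from the base axis. Payload 8.1 kg.
Tool frame: the origin (TCP) lies at the very end of the fingers, on their centre line; the grasp point (between the pads) lies 19 mm behind it; z points along the fingers, y is the line along which they close (so a half turn about z gives the same grasp; the last joint's range is limited). The gripper opens to 92 mm and grips with 3 to 60 N. Pads are 19 mm wide; open, the fingers measure 130 mm over their backs; the gripper's body (75 mm by 190 mm) begins 47 mm behind the grasp point.
Start: joints at [-1.42, 0.434, 0.025, 1.573, -0.012, 1.134, -0.075], TCP at [0.157, 0.605, 0.227] pointing down, gripper open.
Joint ranges: [-2.62, 2.62], [-0.44, 2.09], [-1.27, 1.32], [0.08, 2.57], [-1.32, 4.46], [0.12, 2], [-2.74, 2.74]. Speed limits (rad/s): [2.22, 2.22, 3.01, 3.01, 3.14, 3.14, 3.14].

### API

Orientations are given as a rotation vector (axis times angle).
In Python, from cell import arm gives the robot as it stands.
- The arm moves only by the tool jog_arm, never from a script. Its argument "rows" is a list of rows, each a list of 3 entries, a list of its own where there are three numbers: the shift along the world's x, y, z in cm, then the turn, a rotation vector about the world's x, y, z in degrees, then the opening, from 0 (shut) to 1 (fully open). A call has 1 to 8 rows; each row is the pose to reach, as a shift and turn from the pose commanded when the call began; what a row does not reach only later rows make up. A row lasts 1/8 s, in which the tool goes at most 62.5 mm and 10.7 degrees, less where a joint would pass 70% of its speed; a pose out of reach is approached as far as the arm can. A call with a gripper value outside its range is refused whole. The fingers move at their own pace and stop on an object; "newtons" is the grip in N (left out, the last holds). Time passes only in rows, so rows that repeat a pose let the fingers close. It gives the time, the measured TCP pose, the force, the opening and the grip force at its end, in the units of the state.
- arm.observe(): the state, without advancing time (a new reading comes with each control period).
- arm.get_image(name): name is "scene" or "top" or "wrist"; returns a dict with "img" (400x640x3 uint8, red, green, blue), "depth" (400x640 float32, m along the optical axis (not along the pixel's ray), 0 where there is no reading), "fx", "fy", "cx", "cy" (pixels), "rvec" (rotation vector, rad) and "tvec" (3), from world to camera coordinates, as OpenCV has them; the wrist camera has in their place "mount" (4x4, takes a point from camera to tool coordinates, whose origin is the TCP and whose axes are the flange's). Camera axes: x right, y down, z forward; pixel columns grow to the right and rows downward; lengths in m; the calibration is good to about 2 mm. A picture is of the moment at which its call begins: read the wrist's pose just before it.
- arm.sign_off(): hands the job in; it is judged then, once.
The state is a dict: "clock": time; "joints": joint angles; "dq": joint speeds; "joint_efforts": joint torques, N m; "position": TCP position; "ee_rot": TCP orientation; "force": force on the tool from outside, world axes, zero at the start; "ft_torque": the same for the moment, N m; "width": opening from 0.0 (shut) to 1.0 (fully open); "gripper_force": force on a finger pad.
Only numpy, scipy, OpenCV 4.12 (cv2) and the standard library are available. Lean on these libraries where they do the work, as an engineer would, in place of code of your own. Each camera call takes 0.05 s, during which the arm holds its last target. There are 200 camera calls.

## Working session

There is one attempt and no reset: what is moved stays moved. The work goes in short steps, Python scripts to look and compute and a tool call to move; the robot and the scene stay as the last step left them, time stands still between calls to the robot, and variables do not carry over. Pictures are saved under pics/ and viewed, at most 12 in all, crops included, and the job is handed in when it is done.

Besides the shell and the picture viewer there is one more tool, called after "Request:" as name([rows], argument=value, ...), one row to a line, values as JSON. jog_arm: Moves the arm, as the interface text tells. Its arguments: {"type":"object","properties":{"rows":{"type":"array","items":{"type":"array"}},"newtons":{"type":"number"}},"required":["rows"]}

```bash
mkdir -p pics; cat > h.py <<'E'
import numpy as np, cv2
from scipy.spatial.transform import Rotation as R
from cell import arm
def grab(n):
    s=arm.observe(); d=arm.get_image(n)
    K=np.array([[d['fx'],0,d['cx']],[0,d['fy'],d['cy']],[0,0,1]])
    if n=='wrist':
        T=np.eye(4);T[:3,:3]=R.from_rotvec(s['ee_rot']).as_matrix();T[:3,3]=s['position']
        C=T@np.array(d['mount'])
    else:
        W=np.eye(4);W[:3,:3]=R.from_rotvec(np.ravel(d['rvec'])).as_matrix();W[:3,3]=np.ravel(d['tvec']);C=np.linalg.inv(W)
    d['C']=C;d['K']=K
    return d
def cloud(d):
    h,w=d['depth'].shape;u,v=np.meshgrid(np.arange(w),np.arange(h));z=d['depth']
    p=np.stack([(u-d['cx'])/d['fx']*z,(v-d['cy'])/d['fy']*z,z],-1)
    q=p@d['C'][:3,:3].T+d['C'][:3,3]; q[z==0]=np.nan
    return q
def ray(d,u,v,z):
    r=d['C'][:3,:3]@np.array([(u-d['cx'])/d['fx'],(v-d['cy'])/d['fy'],1]);c=d['C'][:3,3]
    return c+r*(z-c[2])/r[2]
def save(d,n): cv2.imwrite('pics/'+n,d['img'][:,:,::-1])
E
python3 - <<'E'
from h import *
import pickle
for n in('top','scene','wrist'):
    d=grab(n);save(d,n+'0.png');pickle.dump(d,open(n+'0.pkl','wb'));print(n,d['C'].round(3).tolist(),d['fx'])
print(arm.observe())
a=cv2.imread('pics/top0.png')
E
```

```text
top [[0.023, -0.995, 0.099, 0.485], [-1.0, -0.021, 0.018, 0.143], [-0.016, -0.099, -0.995, 1.359], [0.0, 0.0, 0.0, 1.0]] 457.6555349856664
scene [[-0.668, -0.459, 0.585, -0.135], [-0.744, 0.4, -0.535, 0.817], [0.012, -0.793, -0.609, 0.818], [0.0, 0.0, 0.0, 1.0]] 378.2674796121294
wrist [[0.252, 0.938, 0.237, 0.093], [0.968, -0.244, -0.063, 0.622], [-0.001, 0.245, -0.97, 0.384], [0.0, 0.0, 0.0, 1.0]] 337.2620820944465
{'clock': 0.15, 'joints': array([-1.41960676,  0.43505908,  0.02499884,  1.57382758, -0.01161862,
        1.13400816, -0.07508399]), 'dq': array([ 8.04055655e-05, -1.46685799e-03,  1.32020335e-03, -1.44643500e-03,
       -2.81169406e-04,  1.63346331e-03,  5.95197018e-06]), 'joint_efforts': array([ 1.64910889e-03, -6.68249130e+01,  9.85785127e-01, -3.14692104e+01,
       -6.05162233e-02,  3.93226754e-02,  8.20340574e-05]), 'position': array([0.15688188, 0.60461771, 0.22615134]), 'ee_rot': array([-3.97704976e-01, -3.11626982e+00,  1.81561970e-03]), 'force': array([ 0.24603452, -0.60407359,  0.07073519]), 'ft_torque': array([ 0.02789499,  0.05213465, -0.00471257]), 'gripper_force': 0.0, 'width': 0.9995639366843757}
```

View pics/top0.png

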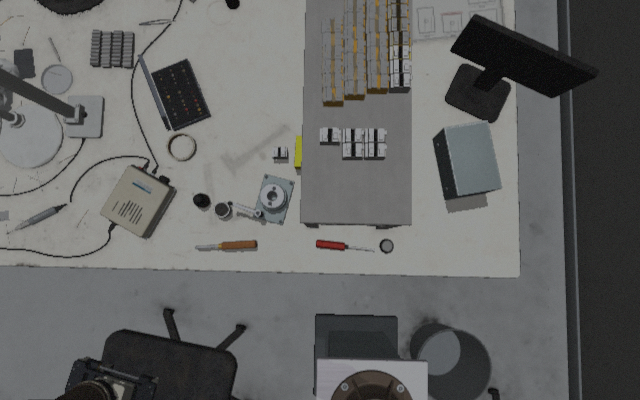

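View pics/scene0.png

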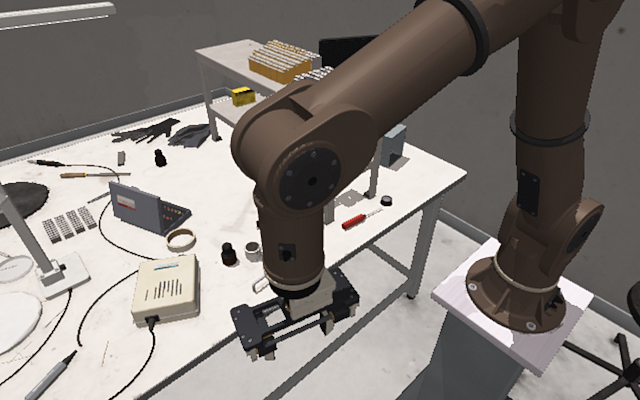

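```bash
python3 - <<'E'
import pickle
from h import *
d=pickle.load(open('top0.pkl','rb'));P=cloud(d)
a=d['img'][:,:,::-1]
l=cv2.resize(a[165:265,185:315],None,fx=4.5,fy=4.5,interpolation=cv2.INTER_CUBIC) # 585x450
r=cv2.resize(a[110:260,425:515],None,fx=3,fy=3,interpolation=cv2.INTER_CUBIC) #270x450
r=cv2.resize(a[110:260,430:501],None,fx=3,fy=3,interpolation=cv2.INTER_CUBIC)
cv2.imwrite('pics/c1.png',np.hstack([l,r]))
for n,(u,v) in dict(spin=(272,195),nutface=(283,195),handle=(238,245),tip=(200,246),pin=(243,210),jar=(223,211),bot=(202,200),drv=(330,244),loupe=(386,246),roof=(467,160),bench=(300,240),shelf=(350,190)).items(): print(n,P[v,u].round(4))
m=np.abs(P[:,:,2]-.136)<.01; m[:,:420]=0;m[:,510:]=0;m[:110]=0;m[215:]=0
p=P[m][:,:2].astype(np.float32);print(cv2.minAreaRect(p),len(p))
hsv=cv2.cvtColor(d['img'],cv2.COLOR_RGB2HSV)
m=(hsv[:,:,0]>8)&(hsv[:,:,0]<22)&(hsv[:,:,1]>120);m[:232]=0;m[260:]=0;m[:,:190]=0;m[:,280:]=0
vs,us=np.nonzero(m);q=np.array([ray(d,u,v,.038)[:2] for u,v in zip(us,vs)],np.float32);print('handle',cv2.minAreaRect(q),len(q))
E
```

```text
spin [0.6188 0.3008 0.015 ]
nutface [0.6149 0.264  0.0607]
handle [0.4698 0.3912 0.0391]
tip [0.4643 0.5028 0.0313]
pin [0.5732 0.3871 0.0034]
jar [0.5668 0.4389 0.038 ]
bot [0.5952 0.4943 0.0649]
drv [nan nan nan]
loupe [ 0.4766 -0.036   0.0198]
roof [ 0.7123 -0.2357  0.1378]
bench [0.4883 0.2151 0.0033]
shelf [0.5971 0.09   0.377 ]
((0.7223626375198364, -0.2512158751487732), (0.19102711975574493, 0.1244567334651947), 10.836299896240234) 3211
handle ((0.4709208309650421, 0.3942934572696686), (0.01795750856399536, 0.10431360453367233), 4.481682777404785) 219
```

View pics/c1.png

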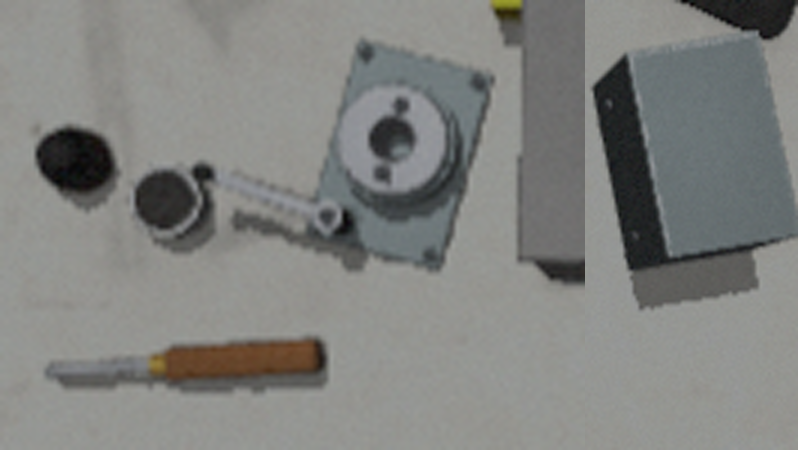

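Request:
jog_arm([
  [[31.3,-21.1,-2.0],[0,0,-70.9],1],
  [[31.3,-21.1,-2.0],[0,0,-70.9],1],
  [[31.3,-21.1,-2.0],[0,0,-70.9],1],
  [[31.3,-21.1,-2.0],[0,0,-70.9],1],
  [[31.3,-21.1,-2.0],[0,0,-70.9],1],
  [[31.3,-21.1,-2.0],[0,0,-70.9],1],
  [[31.3,-21.1,-2.0],[0,0,-70.9],1],
  [[31.3,-21.1,-2.0],[0,0,-70.9],1],
])

```text
clock: 1.15
position: [0.4702, 0.3934, 0.2063]
ee_rot: [2.132, 2.307, -0.001]
force: [-0.6, 0.8, -0.3]
width: 1.0
gripper_force: 0.0
```

```bash
python3 - <<'E'
import pickle
from h import *
d=grab('wrist');pickle.dump(d,open('w1.pkl','wb'));save(d,'w1.png')
s=arm.observe();print(s['position'],s['ee_rot'],s['clock'],s['joints'])
P=cloud(d)
hsv=cv2.cvtColor(d['img'],cv2.COLOR_RGB2HSV)
m=(hsv[:,:,0]>6)&(hsv[:,:,0]<22)&(hsv[:,:,1]>110)&(P[:,:,2]>.025)&(P[:,:,2]<.05)
p=P[m][:,:2].astype(np.float32);print('handle',cv2.minAreaRect(p),len(p))
t=pickle.load(open('top0.pkl','rb'))
for n,u,v,z in [('dogA',273.9,188.1,.069),('dogB',270.1,203.4,.069),('bore',272.1,195.9,.062),('pin',230.1,203.2,.104),('piv',257.9,212.8,.09)]: print(n,ray(t,u,v,z).round(4))
E
```

```text
[0.46937938 0.39434549 0.20640021] [-2.12764863e+00 -2.31093366e+00  9.78382298e-04] 1.2 [-1.0544997   0.44453281  0.38894423  1.65325235 -0.18617958  1.08114659
 -0.52911844]
handle ((0.5244253873825073, 0.44132518768310547), (0.21867232024669647, 0.12810072302818298), 69.94779968261719) 2154
dogA [0.6332 0.2897 0.069 ]
dogB [0.5894 0.2991 0.069 ]
bore [0.6115 0.2949 0.062 ]
pin [0.5847 0.4054 0.104 ]
piv [0.5607 0.3296 0.09  ]
```

View pics/w1.png

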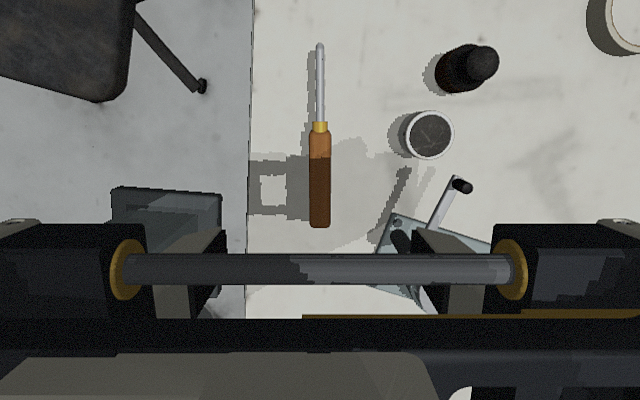

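```bash
python3 - <<'E'
import pickle
from h import *
d=pickle.load(open('w1.pkl','rb'));P=cloud(d)
m=(P[:,:,2]>.022)&(P[:,:,2]<.05);m[:, :295]=0;m[:,345:]=0;m[232:]=0;m[:30]=0
vs,us=np.nonzero(m)
for lo,hi in((40,60),(60,80),(80,110),(135,160),(160,190),(190,222)):
    k=(vs>=lo)&(vs<hi);vm=(lo+hi)/2; print(lo,hi,k.sum(),us[k].mean(),us[k].min(),us[k].max(),P[vs[k],us[k]].mean(0).round(4))
print(vs.min(),vs.max(),ray(d,320,vs.min(),.034),ray(d,319.5,vs.max(),.038))
E
```

```text
40 60 136 319.5 316 323 [0.4617 0.5141 0.032 ]
60 80 159 319.47798742138366 316 323 [0.4629 0.4981 0.0331]
80 110 240 319.5 316 323 [0.4647 0.476  0.033 ]
135 160 551 319.53539019963705 309 331 [0.4686 0.4275 0.0371]
160 190 658 319.5060790273556 309 330 [0.4707 0.4007 0.0371]
190 222 692 319.6531791907515 309 330 [0.4733 0.3694 0.037 ]
42 227 [0.46155086 0.52128721 0.034     ] [0.47492803 0.3468681  0.038     ]
```

Request:
jog_arm([
  [[0.1,0,-6.0],[0,0,0],1],
  [[0.1,0,-12.0],[0,0,0],0.6],
  [[0.1,0,-17.0],[0,0,0],0.6],
  [[0.1,0,-19.0],[0,0,0],0.6],
  [[0.1,0,-20.0],[0,0,0],0.6],
  [[0.1,0,-20.0],[0,0,0],0.6],
])

```text
clock: 1.95
position: [0.4703, 0.3946, 0.0067]
ee_rot: [-2.128, -2.31, 0.0]
force: [0.1, -0.2, -0.6]
width: 0.606
gripper_force: 0.0
```

Request:
jog_arm([
  [[0,0,0],[0,0,0],0.1],
  [[0,0,0],[0,0,0],0.1],
  [[0,0,0],[0,0,0],0.1],
  [[0,0,0],[0,0,0],0.1],
  [[0,0,0],[0,0,0],0.1],
  [[0,0,8],[0,0,0],0.1],
  [[0,0,10],[0,0,0],0.1],
  [[0,0,10],[0,0,0],0.1],
], newtons=45)

```text
clock: 2.95
position: [0.4725, 0.3952, 0.1097]
ee_rot: [2.131, 2.308, 0.009]
force: [-0.7, 1.0, -2.3]
width: 0.234
gripper_force: 45.0
```

Request:
jog_arm([
  [[-7,-19.5,1],[0,0,-30],0.1],
  [[-7,-19.5,1],[0,0,-30],0.1],
  [[-7,-19.5,1],[0,0,-30],0.1],
  [[-7,-19.5,1],[0,0,-30],0.1],
  [[-9,-39.5,1],[0,0,-60],0.1],
  [[-9,-39.5,1],[0,0,-60],0.1],
  [[-9,-39.5,1],[0,0,-60],0.1],
  [[-9,-39.5,1],[0,0,-60],0.1],
])

```text
clock: 3.95
position: [0.38, -0.004, 0.1164]
ee_rot: [3.002, 0.925, -0.001]
force: [0.7, 1.3, -2.5]
width: 0.237
gripper_force: 45.0
```

Request:
jog_arm([
  [[1.5,-15,0],[0,0,-12],0.1],
  [[1.5,-15,0],[0,0,-12],0.1],
  [[1.5,-15,0],[0,0,-12],0.1],
  [[6.2,-30.5,-1],[0,0,-23.8],0.1],
  [[6.2,-30.5,-1],[0,0,-23.8],0.1],
  [[6.2,-30.5,-1],[0,0,-23.8],0.1],
  [[6.2,-30.5,-1],[0,0,-23.8],0.1],
  [[6.2,-30.5,-1],[0,0,-23.8],0.1],
])

```text
clock: 4.95
position: [0.443, -0.3047, 0.1058]
ee_rot: [-3.126, -0.297, 0.002]
force: [0.6, 1.0, -1.6]
width: 0.237
gripper_force: 45.0
```

```bash
python3 - <<'E'
import pickle
from h import *
d=grab('wrist');pickle.dump(d,open('w2.pkl','wb'));save(d,'w2.png')
s=arm.observe();print(s['position'],s['ee_rot'],s['clock'],s['joints'],s['force'])
E
```

```text
[ 0.44301012 -0.30430225  0.10599776] [-3.12593086e+00 -2.97965800e-01  1.68563050e-03] 5.0 [-0.05001787  0.52627892  0.78379723  1.96929064 -0.4933815   0.84724676
 -0.37667073] [ 0.23341289  0.00481448 -1.46279016]
```

View pics/w2.png

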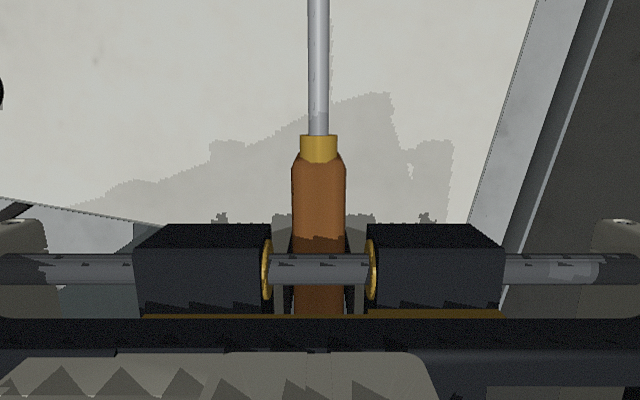

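Request:
jog_arm([
  [[0,0,-5.1],[0,0,0],0.1],
  [[3,0.6,-5.1],[0,0,0],0.1],
  [[6,1.2,-5.1],[0,0,0],0.1],
  [[9.0,1.7,-5.1],[0,0,0],0.1],
  [[10.0,1.9,-5.1],[0,0,0],0.1],
  [[10.0,1.9,-5.1],[0,0,0],0.1],
  [[10.0,1.9,-6.0],[0,0,0],0.1],
  [[10.0,1.9,-6.4],[0,0,0],0.1],
])

```text
clock: 6.0
position: [0.5415, -0.2871, 0.042]
ee_rot: [-3.127, -0.292, 0.002]
force: [0.4, 0.1, -0.8]
width: 0.235
gripper_force: 45.0
```

Request:
jog_arm([
  [[0,0,-0.4],[0,0,0],0.1],
  [[0,0,-0.7],[0,0,0],0.1],
  [[0,0,-0.9],[0,0,0],0.1],
  [[0,0,-0.9],[0,0,0],0.1],
])

```text
clock: 6.5
position: [0.5429, -0.287, 0.0336]
ee_rot: [-3.128, -0.294, 0.0]
force: [0.3, -0.3, -1.4]
width: 0.237
gripper_force: 45.0
```

Request:
jog_arm([
  [[-1,-0.2,0],[0,0,0],0.1],
  [[-2,-0.4,0],[0,0,0],0.1],
  [[-3,-0.6,0],[0,0,0],0.1],
  [[-4,-0.75,0],[0,0,0],0.1],
  [[-5,-0.95,0],[0,0,0],0.1],
])

```text
clock: 7.12
position: [0.4923, -0.2967, 0.0339]
ee_rot: [3.128, 0.294, 0.0]
force: [1.7, 1.1, -1.5]
width: 0.233
gripper_force: 45.0
```

Request:
jog_arm([
  [[-2,-0.4,0],[0,0,0],0.1],
  [[-4,-0.75,0],[0,0,0],0.1],
  [[-6,-1.15,0],[0,0,0],0.1],
  [[-8,-1.5,0],[0,0,0],0.1],
  [[-10,-1.9,0],[0,0,0],0.1],
  [[-11,-2.1,0],[0,0,0],0.1],
  [[-12,-2.3,0],[0,0,0],0.1],
  [[-12.4,-2.35,0],[0,0,0],0.1],
])

```text
clock: 8.12
position: [0.3685, -0.3202, 0.0338]
ee_rot: [3.128, 0.294, 0.0]
force: [2.7, 0.8, -0.6]
width: 0.235
gripper_force: 45.0
```

```bash
python3 - <<'E'
import pickle
from h import *
d=grab('top');pickle.dump(d,open('t3.pkl','wb'))
s=arm.observe();print(s['position'],s['ee_rot'],s['clock'],s['force'])
cv2.imwrite('pics/t3.png',cv2.resize(d['img'][130:290,400:520,::-1],None,fx=3.5,fy=3.5,interpolation=cv2.INTER_CUBIC))
E
```

```text
[ 0.36827646 -0.32026211  0.03377845] [ 3.12771426e+00  2.93565057e-01 -2.57591976e-04] 8.175 [-0.44078627 -0.41776474 -1.15869263]
```

View pics/t3.png

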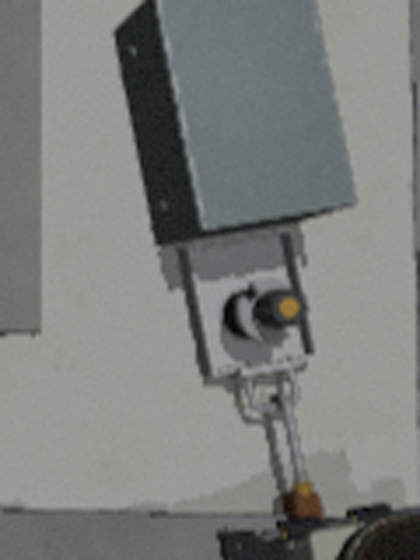

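Request:
jog_arm([
  [[-0.2,-0.04,0],[0,0,0],0.1],
  [[-0.4,-0.08,0],[0,0,0],0.1],
  [[-0.4,-0.08,0],[0,0,0],0.1],
])

```text
clock: 8.55
position: [0.3671, -0.3206, 0.0339]
ee_rot: [3.127, 0.297, 0.003]
force: [7.4, 0.9, -3.7]
width: 0.235
gripper_force: 45.0
```

Request:
jog_arm([
  [[1.0,0.2,0],[0,0,0],0.1],
  [[1.2,0.25,0],[0,0,0],0.1],
  [[1.2,0.25,3],[0,0,0],0.1],
  [[1.2,0.25,7],[0,0,0],0.1],
  [[5,6,7],[0,0,0],0.1],
  [[9,12,7],[0,0,0],0.1],
  [[13.4,18.1,7],[0,0,0],0.1],
  [[13.4,18.1,5],[0,0,0],0.1],
])

```text
clock: 9.55
position: [0.5017, -0.1362, 0.0841]
ee_rot: [-3.127, -0.302, -0.004]
force: [-0.2, -0.9, -2.4]
width: 0.238
gripper_force: 45.0
```

Request:
jog_arm([
  [[0,0,-4],[0,0,0],0.1],
  [[0,0,-6],[0,0,0],0.1],
  [[0,0,-7],[0,0,0],0.1],
  [[0,0,-7.5],[0,0,0],0.1],
  [[0,0,-7.5],[0,0,0],0.1],
])

```text
clock: 10.18
position: [0.4991, -0.14, 0.009]
ee_rot: [3.128, 0.294, 0.001]
force: [0.2, 0.5, -1.6]
width: 0.239
gripper_force: 45.0
```

Request:
jog_arm([
  [[0,0,-0.3],[0,0,0],0.1],
  [[0,0,-0.3],[0,0,0],0.7],
  [[0,0,-0.3],[0,0,0],0.7],
  [[0,0,5],[0,0,0],0.8],
  [[0,0,11],[0,0,0],1],
  [[0,0,17],[0,0,0],1],
  [[-1,-4,22],[0,0,0],1],
  [[-2,-9,24],[0,0,0],1],
])

```text
clock: 11.18
position: [0.4801, -0.23, 0.2516]
ee_rot: [3.127, 0.3, 0.006]
force: [1.1, 0.5, 0.2]
width: 0.948
gripper_force: 0.0
```

Request:
jog_arm([
  [[-0.7,-7,0],[0,0,0],1],
  [[-0.7,-7,0],[0,0,0],1],
  [[-0.7,-7,0],[0,0,0],1],
])

```text
clock: 11.55
position: [0.4716, -0.3001, 0.2485]
ee_rot: [-3.128, -0.292, 0.001]
force: [0.3, 0.7, -0.5]
width: 1.001
gripper_force: 0.0
```

```bash
python3 - <<'E'
import pickle
from h import *
d=grab('wrist');pickle.dump(d,open('w4.pkl','wb'));save(d,'w4.png')
s=arm.observe();print(s['position'],s['ee_rot'],s['clock'],s['joints'],s['force'])
E
```

```text
[ 0.47207715 -0.29879732  0.24832488] [-3.12674664e+00 -2.94941188e-01  8.02747062e-04] 11.6 [-0.20114912  0.40948778  0.94718231  1.75667801 -0.36020016  1.16250949
 -0.52929449] [0.21274385 0.2713042  0.13254558]
```

View pics/w4.png

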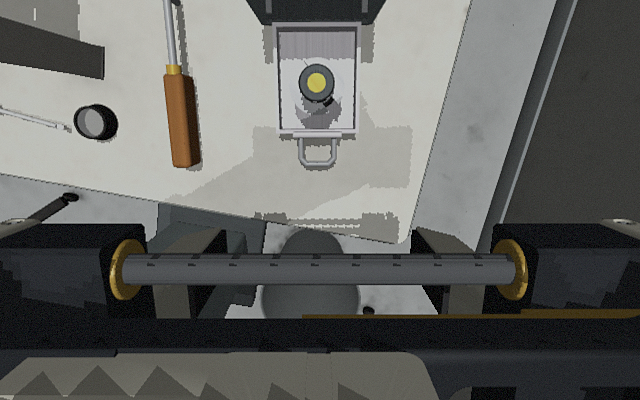

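```bash
python3 - <<'E'
import pickle
from h import *
d=pickle.load(open('w4.pkl','rb'));P=cloud(d)
roi=np.zeros(P.shape[:2],bool);roi[50:125,285:355]=1
for lo,hi in((.1,.14),(.06,.085)):
    m=roi&(P[:,:,2]>lo)&(P[:,:,2]<hi);vs,us=np.nonzero(m);pts=np.stack([us,vs],1).astype(np.int32)
    zz=np.median(P[m][:,2]);(c,r)=cv2.minEnclosingCircle(pts);print(lo,m.sum(),zz,c,r,ray(d,*c,zz),P[m].min(0),P[m].max(0))
print(P[83,317],np.unique((P[roi][:,2]*500).round()/500,return_counts=True))
a=cv2.resize(d['img'][50:125,275:360,::-1],None,fx=7,fy=7,interpolation=cv2.INTER_CUBIC)
a=cv2.convertScaleAbs(a,alpha=2.0,beta=10)
cv2.imwrite('pics/w4c.png',a)
E
```

```text
0.1 1112 0.11550653542867564 (316.5, 82.42308044433594) 19.583402633666992 [ 0.55909933 -0.28123721  0.11550654] [ 0.54421399 -0.2959992   0.10294203] [ 0.57481406 -0.26557299  0.11824438]
0.06 1214 0.07170965721071335 (316.5, 85.5) 28.85317611694336 [ 0.55995073 -0.28082357  0.07170966] [ 0.53348485 -0.30677127  0.06005099] [ 0.58528401 -0.25504903  0.08094573]
[ 0.55875064 -0.28171766  0.11529592] (array([0.006, 0.008, 0.01 , 0.012, 0.014, 0.016, 0.018, 0.02 , 0.022,
       0.024, 0.06 , 0.062, 0.064, 0.066, 0.068, 0.07 , 0.072, 0.074,
       0.078, 0.08 , 0.086, 0.088, 0.09 , 0.094, 0.096, 0.098, 0.1  ,
       0.102, 0.104, 0.108, 0.11 , 0.112, 0.114, 0.116, 0.118,   nan]), array([   2,  534, 2118,  183,   10,    9,   13,    8,    6,    6,   16,
         37,    5,    2,    1,  209,  892,   53,    1,    1,    3,    1,
          1,    2,    2,    2,    1,    1,    3,    3,   10,    7,  287,
        760,   41,   20]))
```

View pics/w4c.png

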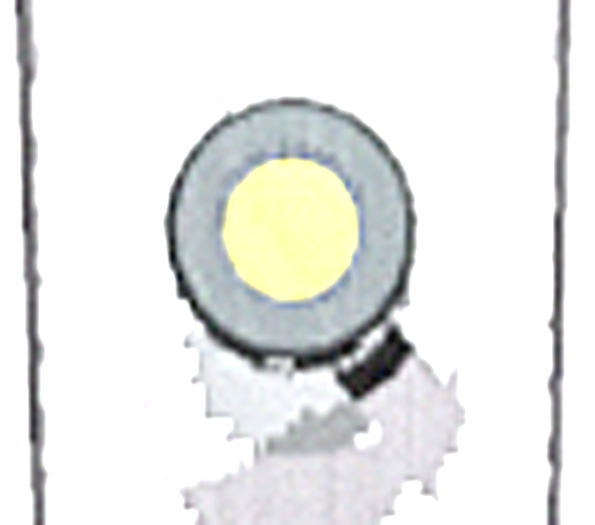

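```bash
python3 - <<'E'
import pickle
from h import *
d=pickle.load(open('w4.pkl','rb'));P=cloud(d)
g=cv2.cvtColor(d['img'],cv2.COLOR_RGB2GRAY)
m=np.zeros(g.shape,bool);m[92:112,318:342]=1
m2=m&(P[:,:,2]<.0655)&(P[:,:,2]>.055)
c=np.array([.5595,-.281])
for k in (m2,m&(g<45)):
    q=P[k];p=q.mean(0);e=p[:2]-c;print(k.sum(),p,np.hypot(*e),np.degrees(np.arctan2(e[1],e[0])));vs,us=np.nonzero(k);print(us.mean(),vs.mean(),us.min(),us.max(),vs.min(),vs.max())
    f=ray(d,us.mean(),vs.mean(),.062)[:2]-c;print('ray',f,np.degrees(np.arctan2(f[1],f[0])))
# flange edge fit
m=np.zeros(g.shape,bool);m[50:125,285:355]=1;m&=(P[:,:,2]>.068)&(P[:,:,2]<.0765)
cs,_=cv2.findContours(m.astype(np.uint8),cv2.RETR_EXTERNAL,cv2.CHAIN_APPROX_NONE)
q=max(cs,key=len)[:,0];w=np.array([ray(d,u,v,.072)[:2] for u,v in q])
r=np.hypot(*(w-c).T);w=w[r>.023]
A=np.c_[2*w,np.ones(len(w))];x=np.linalg.lstsq(A,(w**2).sum(1),rcond=None)[0];print('fit',x[:2],np.sqrt(x[2]+x[:2]@x[:2]))
E
```

```text
57 [ 0.54840288 -0.29502369  0.0615613 ] 0.017883231626976113 -128.35501955427742
328.6140350877193 101.24561403508773 323 336 96 106
ray [-0.01110825 -0.01401682] -128.39661970851162
72 [ 0.54798972 -0.29299223  0.07739379] 0.01662227669415397 -133.8252230167195
326.7638888888889 100.58333333333333 318 333 92 106
ray [-0.01082916 -0.01211238] -131.79855025885698
fit [ 0.55949248 -0.28095291] 0.025454352831256227
```

Request:
jog_arm([
  [[5,1,0],[0,0,-10],1],
  [[8.7,1.8,-3],[0,0,-12.8],1],
  [[8.7,1.8,-8],[0,0,-12.8],1],
  [[8.7,1.8,-11],[0,0,-12.8],1],
  [[8.7,1.8,-14],[0,0,-12.8],1],
  [[8.7,1.8,-16],[0,0,-12.8],1],
  [[8.7,1.8,-17],[0,0,-12.8],1],
  [[8.7,1.8,-17.1],[0,0,-12.8],1],
])

```text
clock: 12.6
position: [0.5592, -0.2813, 0.0777]
ee_rot: [-3.141, 0.055, 0.0]
force: [0.5, 0.3, 0.3]
width: 1.0
gripper_force: 0.0
```

Request:
jog_arm([
  [[0,0,0],[0,0,0],1],
])

```text
clock: 12.72
position: [0.5595, -0.2821, 0.0786]
ee_rot: [3.141, -0.056, 0.002]
force: [0.2, -0.3, 0.2]
width: 1.002
gripper_force: 0.0
```

Request:
jog_arm([
  [[0,0,0],[0,0,0],0.15],
  [[0,0,0],[0,0,0],0.15],
  [[0,0,0],[0,0,0],0.15],
  [[0,0,0],[0,0,0],0.15],
  [[0,0,0],[0,0,0],0.15],
  [[0,0,0],[0,0,0],0.15],
  [[0,0,0],[0,0,0],0.15],
], newtons=50)

```text
clock: 13.6
position: [0.559, -0.2818, 0.0777]
ee_rot: [-3.141, 0.056, 0.0]
force: [-0.3, 0.6, 0.1]
width: 0.321
gripper_force: 50.0
```

Request:
jog_arm([
  [[0,0,2],[0,0,0],0.15],
  [[0,0,5],[0,0,0],0.15],
  [[0,0,8],[0,0,0],0.15],
  [[0,0,12],[0,0,0],0.15],
  [[-1,0,14],[0,0,0],0.15],
  [[-4,1,14],[0,0,0],0.15],
])

```text
clock: 14.35
position: [0.5192, -0.273, 0.2195]
ee_rot: [3.139, -0.056, 0.004]
force: [-0.7, 0.2, -3.7]
width: 0.319
gripper_force: 50.0
```

Request:
jog_arm([
  [[-6,7,0],[0,0,6],0.15],
  [[-11.9,12,0],[0,0,12],0.15],
  [[-11.9,15.2,0],[0,0,12],0.15],
  [[-12.4,20,0],[0,0,12],0.15],
  [[-12.9,25,0],[0,0,12],0.15],
  [[-13.9,30,0],[0,0,12],0.15],
  [[-13.9,33.2,0],[0,0,12],0.15],
])

```text
clock: 15.22
position: [0.378, 0.062, 0.2175]
ee_rot: [-3.127, -0.277, 0.002]
force: [0.5, -0.5, -3.5]
width: 0.319
gripper_force: 50.0
```

Request:
jog_arm([
  [[1,5,0],[0,0,0],0.15],
  [[2,10,0],[0,0,0],0.15],
  [[3,15,0],[0,0,0],0.15],
  [[4,20,0],[0,0,0],0.15],
  [[7,24,0],[0,0,0],0.15],
  [[10,25,0],[0,0,0],0.15],
  [[12,25,0],[0,0,0],0.15],
  [[12,25,0],[0,0,0],0.15],
])

```text
clock: 16.23
position: [0.5007, 0.3086, 0.2174]
ee_rot: [3.128, 0.269, -0.0]
force: [-0.6, -0.7, -3.7]
width: 0.32
gripper_force: 50.0
```

```bash
python3 - <<'E'
import pickle
from h import *
d=grab('wrist');pickle.dump(d,open('w5.pkl','wb'));save(d,'w5.png')
s=arm.observe();print(s['position'],s['ee_rot'],s['clock'],s['joints'],s['force'],s['width'])
E
```

```text
[0.49963198 0.30890905 0.21742161] [ 3.12882809e+00  2.69975473e-01 -1.50228970e-03] 16.275 [-1.18515593  0.45566989  0.78403977  1.72351233 -0.35325724  1.11127197
 -1.69093805] [ 0.26601434  0.13049828 -3.6487225 ] 0.317241207400177
```

View pics/w5.png

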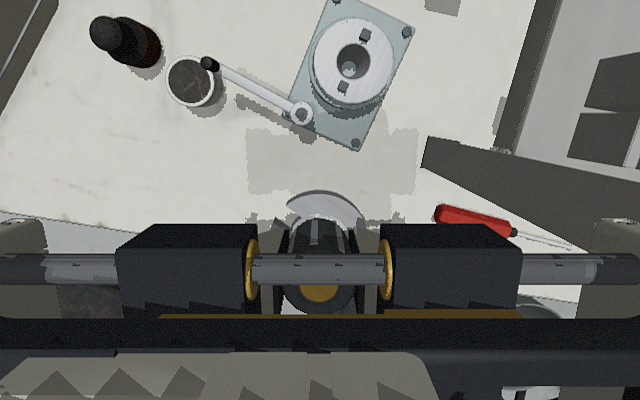

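```bash
python3 - <<'E'
import pickle
from h import *
d=pickle.load(open('w5.pkl','rb'));P=cloud(d);g=cv2.cvtColor(d['img'],cv2.COLOR_RGB2GRAY)
def fit(w):
    A=np.c_[2*w,np.ones(len(w))];x=np.linalg.lstsq(A,(w**2).sum(1),rcond=None)[0];return x[:2],np.sqrt(x[2]+x[:2]@x[:2])
roi=np.zeros(g.shape,bool);roi[5:125,300:410]=1
m=roi&(P[:,:,2]>.054)&(P[:,:,2]<.068)
print(np.median(P[m][:,2]),m.sum())
cs,h=cv2.findContours(m.astype(np.uint8),cv2.RETR_CCOMP,cv2.CHAIN_APPROX_NONE)
for c in cs:
    if len(c)>30:
        w=np.array([ray(d,u,v,.062)[:2] for u,v in c[:,0]]);x,r=fit(w)
        for _ in range(3):
            k=np.abs(np.hypot(*(w-x).T)-r)<.0015;x,r=fit(w[k])
        print(len(c),k.sum(),x,r)
for (u0,v0) in((364,35),(343,87)):
    k=np.zeros(g.shape,bool);k[v0-9:v0+10,u0-9:u0+10]=1;print(np.percentile(g[k],[5,50,95]));k&=g<100
    n,l,s,c=cv2.connectedComponentsWithStats(k.astype(np.uint8));i=1+np.argmax(s[1:,4]);print(s[i],c[i],ray(d,*c[i],.069))
print('pin',ray(d,210,63,.104),'piv',ray(d,302,113,.085))
# flange in hand slots: print gray around
E
```

```text
0.061644529294564904 4460
235 235 [0.61302313 0.2979674 ] 0.034353750481997694
43 35 [0.59191985 0.3028291 ] 0.004853616568837767
90 90 [0.6121509  0.29842241] 0.013306846378986997
50 49 [0.63623383 0.29169441] 0.004535066726999522
[ 62. 192. 205.]
[359  29  12  14  69] [364.98550725  35.88405797] [0.63309767 0.29252322 0.069     ]
[ 82. 194. 204.]
[337  81  12  12  54] [342.64814815  87.38888889] [0.58964358 0.30322913 0.069     ]
pin [0.58696363 0.40695462 0.104     ] piv [0.56256196 0.33375293 0.085     ]
```

```bash
python3 - <<'E'
import pickle
from h import *
def fit(w):
    A=np.c_[2*w,np.ones(len(w))];x=np.linalg.lstsq(A,(w**2).sum(1),rcond=None)[0];return x[:2],np.sqrt(x[2]+x[:2]@x[:2])
d=pickle.load(open('top0.pkl','rb'));P=cloud(d);g=cv2.cvtColor(d['img'],cv2.COLOR_RGB2GRAY)
roi=np.zeros(g.shape,bool);roi[175:220,252:298]=1
m=roi&(P[:,:,2]>.05)&(P[:,:,2]<.068)
cs,h=cv2.findContours(m.astype(np.uint8),cv2.RETR_CCOMP,cv2.CHAIN_APPROX_NONE)
for c in cs:
    if len(c)>15:
        w=np.array([ray(d,u,v,.062)[:2] for u,v in c[:,0]]);x,r=fit(w)
        for _ in range(3):
            k=np.abs(np.hypot(*(w-x).T)-r)<.003;x,r=fit(w[k])
        print(len(c),k.sum(),x,r)
for (u0,v0) in((274,188),(270,203)):
    k=g[v0-4:v0+5,u0-4:u0+5].astype(float);w=np.clip(150-k,0,None);vv,uu=np.mgrid[v0-4:v0+5,u0-4:u0+5]
    u,v=(w*uu).sum()/w.sum(),(w*vv).sum()/w.sum();print(u,v,ray(d,u,v,.069))
# base plate angle from wrist view
d=pickle.load(open('w5.pkl','rb'));P=cloud(d)
m=(P[:,:,2]>.0095)&(P[:,:,2]<.016);m[:, :270]=0;m[:,420:]=0;m[160:]=0
# holder check in t3 top view
d=pickle.load(open('t3.pkl','rb'));P=cloud(d)
vs,us=np.nonzero((P[:,:,2]>.105)&(P[:,:,2]<.125)&(np.hypot(P[:,:,0]-.5595,P[:,:,1]+.281)<.03))
c,r=cv2.minEnclosingCircle(np.stack([us,vs],1).astype(np.int32));print('holder top',len(us),ray(d,*c,.116),P[vs,us].mean(0))
E
```

```text
71 68 [0.6140186  0.29599177] 0.03368585566165624
27 27 [0.61298187 0.29453683] 0.013839086174912568
273.2173570019724 189.19447731755423 [0.63003987 0.29153771 0.069     ]
269.9717261904762 202.60974702380952 [0.59160205 0.29950184 0.069     ]
holder top 109 [ 0.56064137 -0.27997159  0.116     ] [ 0.56101904 -0.28063169  0.11443977]
```

Request:
jog_arm([
  [[0,2,0],[0,0,10],0.15],
  [[0,4,0],[0,0,20],0.15],
  [[0,4,0],[0,0,30],0.15],
  [[0,4,0],[0,0,40],0.15],
  [[0,4,0],[0,0,50],0.15],
  [[0,4,0],[0,0,60],0.15],
  [[0,4,0],[0,0,70],0.15],
  [[0,4,0],[0,0,80],0.15],
])

```text
clock: 17.27
position: [0.4985, 0.3497, 0.2179]
ee_rot: [-2.215, -2.227, 0.001]
force: [-0.1, -0.6, -3.0]
width: 0.317
gripper_force: 50.0
```

Request:
jog_arm([
  [[2,0,0],[0,0,10],0.15],
  [[4,-1,0],[0,0,20],0.15],
  [[6,-2,0],[0,0,23.5],0.15],
  [[8,-3,0],[0,0,23.5],0.15],
  [[10,-4.2,0],[0,0,23.5],0.15],
  [[11.3,-5.2,0],[0,0,23.5],0.15],
  [[11.3,-5.2,0],[0,0,23.5],0.15],
  [[11.3,-5.2,0],[0,0,23.5],0.15],
])

```text
clock: 18.27
position: [0.6122, 0.2989, 0.2176]
ee_rot: [-1.722, -2.626, 0.0]
force: [0.5, 0.1, -3.5]
width: 0.319
gripper_force: 50.0
```

```bash
python3 - <<'E'
import pickle
from h import *
s=arm.observe();print(s['position'],s['ee_rot'],s['clock'],s['joints'],s['force'],s['ft_torque'])
E
```

```text
[0.61224961 0.29891083 0.21758226] [-1.72245903e+00 -2.62615124e+00  6.88914077e-05] 18.275 [-0.73400415  0.54433013  0.32626114  1.4492416  -0.18149819  1.17815096
  0.02773352] [ 0.51426966  0.1490806  -3.50332512] [-0.04739722  0.05237483  0.02856783]
```

Request:
jog_arm([
  [[0.1,-0.25,-3],[0,0,0],0.15],
  [[0.1,-0.25,-6],[0,0,0],0.15],
  [[0.1,-0.25,-8],[0,0,0],0.15],
  [[0.1,-0.25,-10],[0,0,0],0.15],
  [[0.1,-0.25,-11],[0,0,0],0.15],
  [[0.1,-0.25,-12],[0,0,0],0.15],
  [[0.1,-0.25,-12],[0,0,0],0.15],
])

```text
clock: 19.15
position: [0.6135, 0.2959, 0.0974]
ee_rot: [-1.723, -2.626, 0.001]
force: [-0.3, -0.5, -3.4]
width: 0.32
gripper_force: 50.0
```

Request:
jog_arm([
  [[0,0,-0.3],[0,0,0],0.15],
  [[0,0,-0.6],[0,0,0],0.15],
  [[0,0,-0.9],[0,0,0],0.15],
  [[0,0,-0.9],[0,0,0],0.15],
])

```text
clock: 19.65
position: [0.6138, 0.2956, 0.0885]
ee_rot: [-1.724, -2.626, 0.001]
force: [-0.9, -0.2, -2.9]
width: 0.32
gripper_force: 50.0
```

Request:
jog_arm([
  [[0,0,-0.2],[0,0,0],0.15],
  [[0,0,-0.35],[0,0,0],0.15],
  [[0,0,-0.5],[0,0,0],0.15],
  [[0,0,-0.5],[0,0,0],0.15],
])

```text
clock: 20.15
position: [0.6138, 0.2956, 0.0836]
ee_rot: [-1.723, -2.627, 0.0]
force: [0.1, 0.2, -3.1]
width: 0.321
gripper_force: 50.0
```

```bash
python3 - <<'E'
import pickle
from h import *
s=arm.observe();print(s['position'],s['ee_rot'],s['clock'],s['force'],s['ft_torque'])
d=grab('wrist');pickle.dump(d,open('w6.pkl','wb'));save(d,'w6.png')
E
```

```text
[0.61384863 0.29563735 0.08358173] [-1.72349442e+00 -2.62650333e+00  3.63107404e-04] 20.15 [ 0.05540328  0.23109232 -3.11716955] [-0.11135044 -0.01411008 -0.03888491]
```

Request:
jog_arm([
  [[0,0,-0.1],[0,0,0],0.15],
  [[0,0,-0.2],[0,0,0],0.15],
  [[0,0,-0.2],[0,0,0],0.15],
])

```text
clock: 20.58
position: [0.6139, 0.2956, 0.0816]
ee_rot: [-1.724, -2.627, 0.0]
force: [-0.6, 1.0, -3.1]
width: 0.319
gripper_force: 50.0
```

Request:
jog_arm([
  [[0,0,-0.1],[0,0,0],0.15],
  [[0,0,-0.2],[0,0,0],0.15],
  [[0,0,-0.2],[0,0,0],0.15],
])

```text
clock: 20.95
position: [0.6139, 0.2957, 0.0796]
ee_rot: [-1.723, -2.627, 0.0]
force: [-0.1, 0.2, -3.4]
width: 0.32
gripper_force: 50.0
```

Request:
jog_arm([
  [[0,0,-0.1],[0,0,0],0.15],
  [[0,0,-0.15],[0,0,0],0.15],
  [[0,0,-0.2],[0,0,0],0.15],
  [[0,0,-0.2],[0,0,0],0.15],
])

```text
clock: 21.45
position: [0.614, 0.2957, 0.0778]
ee_rot: [1.724, 2.627, 0.0]
force: [-0.2, -1.0, -2.4]
width: 0.32
gripper_force: 50.0
```

Request:
jog_arm([
  [[0,0,-0.05],[0,0,0],0.15],
  [[0,0,-0.1],[0,0,0],0.15],
  [[0,0,-0.1],[0,0,0],0.15],
])

```text
clock: 21.82
position: [0.614, 0.2957, 0.0777]
ee_rot: [-1.724, -2.627, -0.001]
force: [-4.2, -1.0, 6.3]
width: 0.315
gripper_force: 50.0
```

Request:
jog_arm([
  [[0,0,0],[0,0,0],0.7],
  [[0,0,0],[0,0,0],0.7],
  [[0,0,0],[0,0,0],0.7],
  [[0,0,0],[0,0,0],0.8],
  [[0,0,4],[0,0,0],0.8],
  [[0,0,9],[0,0,0],0.8],
  [[0,0,14],[0,0,0],0.8],
  [[0,0,16],[0,0,0],0.8],
])

```text
clock: 22.82
position: [0.6153, 0.2961, 0.2405]
ee_rot: [1.723, 2.624, 0.007]
force: [0.8, -0.1, -0.8]
width: 0.8
gripper_force: 0.0
```

Request:
jog_arm([
  [[-4,3,0],[0,0,-10],0.2],
  [[-8,4,0],[0,0,-20],0],
  [[-10,4.5,0],[0,0,-30],0],
  [[-12,5,0],[0,0,-40],0],
  [[-13,5,0],[0,0,-50],0],
  [[-14,5,0],[0,0,-60],0],
  [[-14,5,0],[0,0,-70],0],
  [[-14,5,0],[0,0,-70],0],
])

```text
clock: 23.82
position: [0.4738, 0.3459, 0.2367]
ee_rot: [2.917, 1.165, 0.0]
force: [0.1, 0.7, -0.0]
width: 0.012
gripper_force: 0.0
```

```bash
python3 - <<'E'
import pickle
from h import *
s=arm.observe();print(s['position'],s['ee_rot'],s['clock'],s['joints'],s['force'])
d=grab('wrist');pickle.dump(d,open('w7.pkl','wb'));save(d,'w7.png')
P=cloud(d);print(d['C'])
for c,lo,hi in((None,.11,.125),(None,.068,.08)):
    m=(P[:,:,2]>lo)&(P[:,:,2]<hi)&(np.hypot(P[:,:,0]-.613,P[:,:,1]-.297)<.035)
    vs,us=np.nonzero(m);
    if len(us): print(len(us),P[m].mean(0),np.median(P[m][:,2]),us.mean(),vs.mean())
E
```

```text
[0.47379577 0.34585067 0.23674622] [2.91738425e+00 1.16486046e+00 1.55197081e-04] 23.825 [-1.15926505  0.3992617   0.61690126  1.69243127 -0.25099154  1.13006437
 -1.28254754] [ 0.12367025  0.73883956 -0.00548794]
[[ 6.88335445e-01 -7.03666721e-01 -1.76202896e-01  5.20791492e-01]
 [-7.25392256e-01 -6.67509961e-01 -1.68037278e-01  3.91543813e-01]
 [ 6.25051917e-04  2.43482231e-01 -9.69905157e-01  3.94534395e-01]
 [ 0.00000000e+00  0.00000000e+00  0.00000000e+00  1.00000000e+00]]
1188 [0.61286008 0.29790904 0.11531578] 0.11555087982495807 481.9486531986532 110.12121212121212
1276 [0.60893352 0.30363586 0.0717477 ] 0.07174273056375663 452.532131661442 109.14263322884013
```

View pics/w7.png

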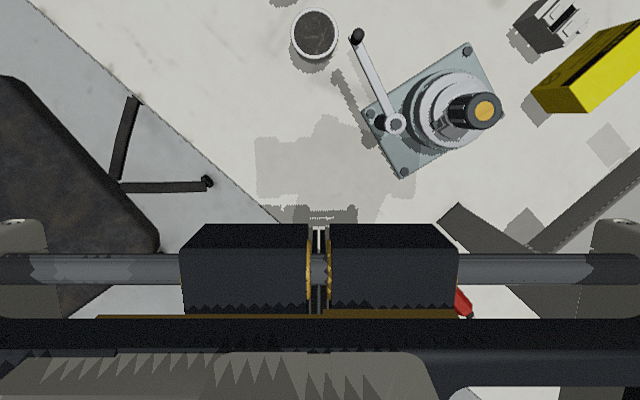

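Request:
jog_arm([
  [[2,2,0],[0,0,10],0],
  [[4,4,0],[0,0,20],0],
  [[6,6,0],[0,0,30],0],
  [[8.1,7.4,0],[0,0,40],0],
  [[8.1,7.4,0],[0,0,50],0],
  [[8.1,7.4,0],[0,0,60],0],
  [[8.1,7.4,0],[0,0,70],0],
  [[8.1,7.4,0],[0,0,80],0],
])

```text
clock: 24.88
position: [0.5553, 0.4194, 0.2366]
ee_rot: [-1.475, -2.774, 0.0]
force: [-0.2, 0.3, 0.4]
width: 0.007
gripper_force: 0.0
```

Request:
jog_arm([
  [[0,0,-2],[0,0,10],0],
  [[0,0,-4],[0,0,20],0],
  [[0,0,-6],[0,0,30],0],
  [[0,0,-9],[0,0,37.5],0],
  [[0,0,-12],[0,0,37.5],0],
  [[0,0,-14],[0,0,37.5],0],
  [[0,0,-14.8],[0,0,37.5],0],
  [[0,0,-14.8],[0,0,37.5],0],
])

```text
clock: 25.88
position: [0.5551, 0.4197, 0.0888]
ee_rot: [-0.519, -3.098, 0.0]
force: [-0.6, 0.4, 0.3]
width: 0.002
gripper_force: 0.0
```

```bash
python3 - <<'E'
import numpy as np
from cell import arm
s=arm.observe();p=s['position'];print(p,s['ee_rot'],s['joints'],s['clock'])
piv=np.array([.5622,.3333])
for f in range(71,-30,-7):
    a=np.radians(f);q=piv+.08*np.array([np.cos(a),np.sin(a)])+.0145*np.array([-np.sin(a),np.cos(a)])
    print(f,((q-p[:2])*100).round(2),f-71)
E
```

```text
[0.55507561 0.4197398  0.08878289] [-5.18772912e-01 -3.09844036e+00  5.09261978e-05] [-0.77011747  0.6706647   0.07460958  1.52805678 -0.0571851   0.94504388
  0.5609069 ] 25.875
71 [ 1.95 -0.61] 0
64 [ 2.92 -0.82] -7
57 [ 3.85 -1.14] -14
50 [ 4.74 -1.58] -21
43 [ 5.57 -2.13] -28
36 [ 6.33 -2.77] -35
29 [ 7.01 -3.5 ] -42
22 [ 7.59 -4.3 ] -49
15 [ 8.06 -5.17] -56
8 [ 8.43 -6.09] -63
1 [ 8.69 -7.05] -70
-6 [ 8.82 -8.04] -77
-13 [ 8.83 -9.03] -84
-20 [  8.73 -10.02] -91
-27 [  8.5  -10.98] -98
```

Request:
jog_arm([
  [[1,-0.3,0],[0,0,0],0],
  [[1.95,-0.6,0],[0,0,0],0],
  [[2.9,-0.8,0],[0,0,-7],0],
  [[3.85,-1.15,0],[0,0,-14],0],
  [[4.75,-1.6,0],[0,0,-21],0],
  [[5.55,-2.1,0],[0,0,-28],0],
  [[6.35,-2.8,0],[0,0,-35],0],
  [[7.0,-3.5,0],[0,0,-42],0],
])

```text
clock: 26.88
position: [0.6261, 0.3844, 0.0894]
ee_rot: [1.601, 2.703, 0.002]
force: [-1.6, 0.9, 0.8]
width: 0.005
gripper_force: 0.6
```

Request:
jog_arm([
  [[0.6,-0.8,0],[0,0,-7],0],
  [[1.05,-1.65,0],[0,0,-14],0],
  [[1.4,-2.6,0],[0,0,-21],0],
  [[1.7,-3.55,0],[0,0,-28],0],
  [[1.8,-4.55,0],[0,0,-35],0],
  [[1.8,-5.3,0],[0,0,-41],0],
])

```text
clock: 27.62
position: [0.6439, 0.3312, 0.0894]
ee_rot: [2.446, 1.971, 0.002]
force: [0.0, 0.8, -0.4]
width: 0.005
gripper_force: 0.5
```

Keep pushing by small steps until the stop is felt.

Request:
jog_arm([
  [[-0.05,-0.25,0],[0,0,-2],0],
  [[-0.1,-0.5,0],[0,0,-2],0],
  [[-0.1,-0.5,0],[0,0,-2],0],
])

```text
clock: 28.0
position: [0.6434, 0.3289, 0.0895]
ee_rot: [-2.473, -1.937, -0.007]
force: [4.6, 5.7, -2.8]
width: 0.005
gripper_force: 3.6
```

Request:
jog_arm([
  [[-0.03,-0.15,0],[0,0,0],0],
  [[-0.03,-0.15,0],[0,0,0],0],
])

```text
clock: 28.25
position: [0.6433, 0.3287, 0.0897]
ee_rot: [-2.471, -1.938, -0.01]
force: [5.9, 8.5, -2.4]
width: 0.005
gripper_force: 5.1
```

Request:
jog_arm([
  [[0.3,1.5,0],[0,0,0],0],
  [[0.6,3,0],[0,0,0],0],
  [[0.8,4,4],[0,0,0],0],
  [[0,6,10],[0,0,0],0],
  [[-5,9,13],[0,0,0],0],
  [[-10,12,13],[0,0,0],0],
  [[-15,14,13],[0,0,0],0],
  [[-15,14,13],[0,0,0],0],
])

```text
clock: 29.25
position: [0.4859, 0.47, 0.2186]
ee_rot: [-2.465, -1.943, 0.003]
force: [1.1, -1.6, -0.2]
width: 0.006
gripper_force: 0.0
```

```bash
python3 - <<'E'
from h import *
d=grab('top')
a=cv2.resize(d['img'][150:260,185:315,::-1],None,fx=3,fy=3,interpolation=cv2.INTER_CUBIC)
b=cv2.resize(d['img'][150:260,380:510,::-1],None,fx=3,fy=3,interpolation=cv2.INTER_CUBIC)
cv2.imwrite('pics/t9.png',np.hstack([a,b]))
P=cloud(d);m=(P[:,:,2]>.09)&(P[:,:,2]<.112)&(np.hypot(P[:,:,0]-.64,P[:,:,1]-.315)<.012);print(P[m].mean(0),m.sum(),arm.observe()['clock'])
hsv=cv2.cvtColor(d['img'],cv2.COLOR_RGB2HSV)
m=(hsv[:,:,0]>6)&(hsv[:,:,0]<22)&(hsv[:,:,1]>110);m[:,:400]=0;m[:180]=0;m[260:]=0;print(P[m].mean(0),np.nanmax(P[m][:,2]))
E
```

```text
[0.64035255 0.31316816 0.1014813 ] 12 29.3
[nan nan nan] 0.04643558697295136
```

View pics/t9.png

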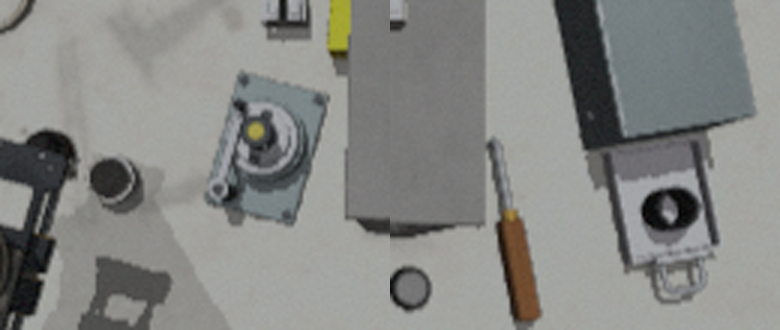

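The latch is closed over the flange (pin at (240,105)), the tray is out and empty, and the puller is lying flat, clear of it.

```bash
python3 -c "
from cell import arm
print(arm.sign_off())"
```

```text
the job is handed in; nothing more can be done
None
```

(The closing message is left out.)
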